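# Swap the car and the dinosaur between a push-to-open drawer and the display bay

### The job

The chrome racing car and the green dinosaur are in each other's places: the dinosaur is shut in the blue push-to-open drawer of the toy riser and the car is parked in the yellow-walled bay on its roof. First push the drawer front in so that the drawer springs fully out, then stand the car on its wheels on the chest top for the moment, stand the dinosaur in the middle of the bay, lengthwise between the yellow walls, and after that take the car again and put it on its wheels in the drawer's compartment, lengthwise (nose towards or away from the drawer front). Finally push the drawer home until it latches shut and stays; lower both toys rather than dropping them, and leave the mallet and the two orange cups where they are.

Things in the scene. Friction and masses are not known exactly. Their poses are not given: they have to be found in the camera images.
- riser: Plywood toy riser fixed on the white chest top (z = 0): a low box 240 (x) x 180 (y) x 72 mm high, origin at the centre of its underside; its front looks along its -x. Blue drawer in the front, bay on the roof. Springs push the drawer out with 6 N when shut, 3 N when out, against a damper (35 N per m/s): it pops out in about 1 s, following a finger that backs away.
- drawer (a joint): Travel in m: 0 latched, 0.100 fully out (riser's -x), -0.008 solid inner stop. Push-push touch latch. To open: push the front (6 to 9 N) to the solid stop, at least 7 mm past latched, and back away. To relatch: from fully out (it re-arms only there) push in past latched to the same hard stop, let go: it settles back to 0 and stays. Pushed less deep, it stays as it was or springs out again.
- drawer_front (a point): Centre of the outer face of the blue drawer front, 36 mm above the chest top; moves with the drawer; axes as the riser's (+x = pushing direction). Flat panel 176 wide (y), 62 high (top at 67 mm), 12 thick. Latched, its face stands 20 mm in front of the riser's box (8 mm gap behind the panel), so that fingers pointing down can press it.
- drawer_bed (a point): Centre of the floor of the drawer's compartment, 12 mm above the chest top, 48 mm behind the front face; axes as the riser's; moves with the drawer. Inside 72 long (x) x 96 wide (y), open above; side and back walls 28 high, front panel 55 above the floor. No finger room at the car's nose and tail, plenty at its flanks. With the drawer out its centre is 72 mm in front of the riser's box.
- bay (a point): Centre of the bay's floor on the riser's roof, 72 mm above the chest top, 30 mm ahead (-x) of the riser's middle; axes as the riser's. Two yellow walls 50 long (x), 6 thick, 26 high, gap 40 mm between them (y); open at front and back. No finger room between walls and the car's flanks: take the car by nose and tail there. The dinosaur's upper body stands above the walls.
- car: Chrome die-cast racing car, 62 long (x, nose at +x) x 30 wide (y) x 26 mm high, about 0.11 kg. Origin on the ground under its middle, level with the bottom of its wheels. Nose, tail and flanks are flat and upright from 5 to 19 mm above the ground. It starts in the bay, lengthwise.
- dino: Green vinyl dinosaur on four legs, 62 long (x, head at +x) x 26 wide (y) x 45 mm high (yellow back plates reach 48), about 0.05 kg. Origin on the ground midway between its feet. Its body is a block 42 long with flat flanks 26 mm apart, 23 to 45 mm above its feet (flat from 29 to 39). It starts in the shut drawer's compartment, standing lengthwise.
- mallet: Wooden mallet with a red bead head lying on the chest top, a bystander: 145 long in all; origin on the chest top, the head (40 thick, 50 across y) centred 45 mm along +x, the handle (12 thick) ending 86 mm along -x.
- cup_a: Orange stacking cup standing on the chest top, a bystander: 64 across the rim, 55 high; origin at the centre of its underside.
- cup_b: The second orange stacking cup, same as the first, a bystander.
Not all that is in view belongs to the job. Leave any red look-alike of the car alone.

How it is judged:
On the way, in this order (a step that is already met when the one before it is completed fails the run):
1. the drawer has sprung fully out (value of joint drawer above 0.094 m), for 0.2 s.
2. the car stands on its wheels on the chest top, let go (height (world z) of car below 0.006 m and angle between car's own z axis and vertical below 0.2 rad and contact force between car and the fingers below 0.1 N and linear speed of car below 0.03 m/s), for 0.2 s.
3. the dinosaur stands in the bay, lengthwise, let go (x of dino in the frame of bay between -0.015 and 0.015 m and y of dino in the frame of bay between -0.012 and 0.012 m and z of dino in the frame of bay between -0.006 and 0.006 m and angle between dino's own z axis and vertical below 0.2 rad and angle between the x axis of dino and the x axis of bay, either way round below 0.45 rad and contact force between dino and the fingers below 0.1 N and linear speed of dino below 0.03 m/s), for 0.2 s.
4. the car stands on its wheels in the drawer's compartment, lengthwise, let go (x of car in the frame of drawer_bed between -0.01 and 0.01 m and y of car in the frame of drawer_bed between -0.036 and 0.036 m and z of car in the frame of drawer_bed between -0.006 and 0.006 m and angle between car's own z axis and vertical below 0.2 rad and angle between the x axis of car and the x axis of drawer_bed, either way round below 0.35 rad and contact force between car and the fingers below 0.1 N and linear speed of car below 0.03 m/s), for 0.2 s.
At the end, for the whole second after the job is handed in: Drawer latched shut (within 4 mm) and staying; car on its wheels in the drawer's compartment (10 mm along, 36 mm across, 20 degrees of lengthwise); dinosaur upright in the bay (15 mm along, 12 mm across of its middle, 25 degrees of lengthwise); both at rest and let go (all of step 3 and all of step 4 and value of joint drawer between -0.004 and 0.004 m); the robot touches nothing.
It fails at once if the mallet is pushed more than 20 mm or tipped over (distance of mallet from where it was at the start of the episode above 0.02 m).
It fails at once if the first cup is pushed more than 20 mm or tipped over (distance of cup_a from where it was at the start of the episode above 0.02 m or angle between cup_a's own z axis and vertical above 0.5 rad).
It fails at once if the second cup is pushed more than 20 mm or tipped over (distance of cup_b from where it was at the start of the episode above 0.02 m or angle between cup_b's own z axis and vertical above 0.5 rad).
It fails at once if the car is dropped (moves faster than 0.45 m/s out of the fingers) (linear speed of car above 0.45 m/s and contact force between car and the fingers below 0.1 N).
It fails at once if the dinosaur is dropped (moves faster than 0.45 m/s out of the fingers) (linear speed of dino above 0.45 m/s and contact force between dino and the fingers below 0.1 N).
It also fails if it takes over 72 s, if anything falls off the work surface, if the arm or the gripper's body presses on something with over 40 N, if the wrist force passes 120 N, or if a joint passes its speed limit or range.

### The arm

A 6-joint arm with a two-finger parallel gripper is mounted at the origin on the work surface. World frame = base frame: x ahead of the robot, y to its left, z up, the work surface at z = 0. Lengths are in m, angles in rad, forces in N, time in s.
With the tool pointing down it reaches from about 0.25 to 0.775 m from the base axis. Payload 4 kg.
Tool frame: the origin (TCP) lies at the very end of the fingers, on their centre line; the grasp point (between the pads) lies 19 mm behind it; z points along the fingers, y is the line along which they close (so a half turn about z gives the same grasp; the last joint's range is limited). The gripper opens to 85 mm and grips with 20 to 120 N. Pads are 22 mm wide; open, the fingers measure 114 mm over their backs; the gripper's body (76 mm by 85 mm) begins 54 mm behind the grasp point. The pads swing forward as they close: fully open they stand 13 mm farther back than shut.
Start: joints at [1.246, 0.087, 1.371, -0, 1.684, -0.103], TCP at [0.121, 0.537, 0.231] pointing down, gripper open.
Joint ranges: [-3.1, 3.1], [-0.76, 2.03], [0.27, 2.55], [-1.08, 4.22], [0.17, 2.65], [-2.57, 2.57]. Speed limits (rad/s): [2.79, 2.79, 3.14, 3.14, 3.14, 3.14].

### API

Orientations are given as a rotation vector (axis times angle).
In Python, from station import read_state, vision, bot gives the robot as it stands.
- The arm moves only by the tool arm_command, never from a script. Its argument "motion" is a list of rows, each a list of 7 numbers: the shift along the world's x, y, z in units of 30 mm (1.0 is 30 mm), then the turn, a rotation vector about the world's x, y, z in units of 0.08 rad (1.0 is 0.08 rad), then the opening, from -1 (shut) to 1 (fully open), so that 0 is half open. A call has 1 to 12 rows; each row shifts and turns the commanded pose from where the row before left it; what a row does not reach is not made up. A row lasts 1/12 s, in which the tool goes at most 41.7 mm and 7.16 degrees, less where a joint would pass 70% of its speed; a pose out of reach is approached as far as the arm can. A call with a number of a shift or a turn outside -1 to 1 is refused whole. A call with a gripper value outside its range is refused whole. The fingers move at their own pace and stop on an object; "force" is the grip in N (left out, the last holds). Time passes only in rows, so rows that do not move let the fingers close. It gives the time, the measured TCP pose, the force, the opening and the grip force at its end, in the units of the state.
- read_state(): the state, without advancing time (a new reading comes with each control period).
- vision.get_image(name): name is "scene" or "side" or "wrist"; returns a dict with "pixels" (400x640x3 uint8, blue, green, red), "range_z" (400x640 float32, m along the optical axis (not along the pixel's ray), 0 where there is no reading), "mtx" (3x3 intrinsics, pixels), "T" (4x4, takes a point from camera to world coordinates). Camera axes: x right, y up, looking along -z (the intrinsics and any distortion apply to the point x, -y, -z); pixel columns grow to the right and rows downward; lengths in m; the calibration is good to about 2 mm. A picture is of the moment at which its call begins.
- bot.sign_off(): hands the job in; it is judged then, once.
The state is a dict: "clock": time; "joint_pos": joint angles; "qvel": joint speeds; "joint_efforts": joint torques, N m; "eef_pos": TCP position; "orientation": TCP orientation; "wrist_force": force on the tool from outside, world axes, zero at the start; "moment": the same for the moment, N m; "opening": opening from 0.0 (shut) to 1.0 (fully open); "gripper_force": force on a finger pad.
Only numpy, scipy, OpenCV 4.12 (cv2) and the standard library are available. Lean on these libraries where they do the work, as an engineer would, in place of code of your own. Each camera call takes 0.05 s, during which the arm holds its last target. There are 200 camera calls.

## Working session

There is one attempt and no reset: what is moved stays moved. The work goes in short steps, Python scripts to look and compute and a tool call to move; the robot and the scene stay as the last step left them, time stands still between calls to the robot, and variables do not carry over. Pictures are saved under pics/ and viewed, at most 10 in all, crops included, and the job is handed in when it is done.

Besides the shell and the picture viewer there is one more tool, called after "Request:" by a JSON object that holds its "method" and its "body", one argument or row to a line. arm_command: Moves the arm, as the interface text tells. Its arguments: {"type":"object","properties":{"motion":{"type":"array"},"force":{"type":"number"}},"required":["motion"]}

```bash
ls; mkdir -p pics; cat > h.py <<'E'
import numpy as np, cv2
from station import read_state, vision, bot
def grab(n):
    d=vision.get_image(n); return d
def world(d):
    z=d["range_z"]; K=np.array(d["mtx"]); T=np.array(d["T"])
    v,u=np.mgrid[0:400,0:640]
    p=np.stack([(u-K[0,2])/K[0,0]*z,-(v-K[1,2])/K[1,1]*z,-z],-1)
    w=p@T[:3,:3].T+T[:3,3]; w[z==0]=np.nan
    return w
E
python3 - <<'E'
from h import *
a=grab("scene");b=grab("side")
np.savez("f.npz",a=world(a),b=world(b),ap=a["pixels"],bp=b["pixels"])
cv2.imwrite("pics/1.png",a["pixels"]);cv2.imwrite("pics/2.png",b["pixels"])
print(read_state()); print(a["T"],b["T"])
E
```

```text
pics
{'clock': 0.1, 'joint_pos': array([ 1.24588713e+00,  8.79216863e-02,  1.37212576e+00,  4.53327486e-05,
        1.68358409e+00, -1.03107754e-01]), 'qvel': array([ 0.00092587, -0.0006847 , -0.0012253 ,  0.00120533, -0.00019999,
        0.000761  ]), 'joint_efforts': array([ 2.29482932e-03, -3.53015399e+01, -3.14218569e+01, -1.22610313e-04,
        7.95896369e-03,  4.82184362e-06]), 'eef_pos': array([0.12084464, 0.53610419, 0.23022249]), 'orientation': array([-3.47630309e-01, -3.12181851e+00,  3.11410708e-03]), 'wrist_force': array([-1.01925413, -0.29962798,  0.42417763]), 'moment': array([0.04634688, 0.04003721, 0.03367279]), 'gripper_force': 0.0, 'opening': 0.9965573233320334}
[[-0.3958516  -0.50551623  0.76665172  1.20139235]
 [ 0.91828299 -0.21098613  0.3350242   0.2678551 ]
 [-0.00760729  0.83662309  0.54772615  0.50266476]
 [ 0.          0.          0.          1.        ]] [[-0.78602568  0.45003277 -0.42383269  0.29883853]
 [-0.61787844 -0.5500209   0.56187476  0.40876394]
 [ 0.01974522  0.70352507  0.71039609  0.61147046]
 [ 0.          0.          0.          1.        ]]
```

View pics/1.png

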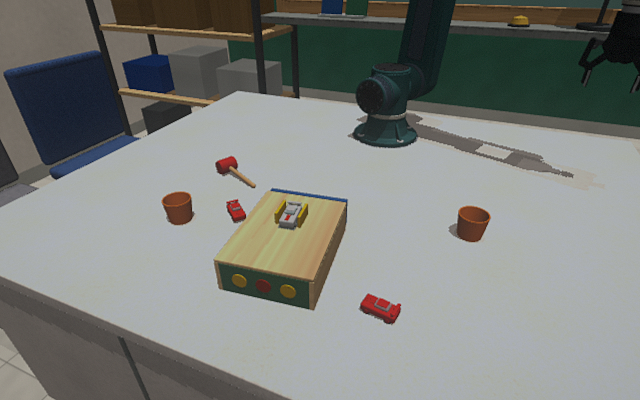

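View pics/2.png

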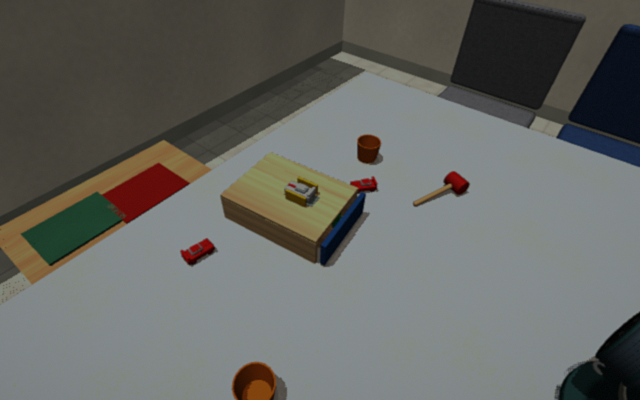

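The scene picture shows the riser with its roof around (290,240), the car in the bay at (292,213), the blue front at (310,195) facing the robot, cups at (178,208) and (473,223), the mallet at (235,172), and red look-alikes at (236,210) and (380,307). The side view shows the blue front at (342,230).

```bash
python3 - <<'E'
from h import *
f=np.load("f.npz")
for k in "ab":
    w=f[k];p=f[k+"p"].astype(int);B,G,R=p[...,0],p[...,1],p[...,2]
    X,Y,Z=w[...,0],w[...,1],w[...,2]
    box=(X>0.2)&(X<0.95)&(abs(Y)<0.6)
    roof=box&(abs(Z-0.072)<.006)
    n,l,s,c=cv2.connectedComponentsWithStats(roof.astype(np.uint8)); i=1+s[1:,4].argmax()
    pts=w[l==i][:,:2].astype(np.float32)
    r=cv2.minAreaRect(pts*1000); print(k,"roof",r, np.median(Z[l==i]),len(pts))
    c0=np.array(r[0])/1000
    near=np.hypot(X-c0[0],Y-c0[1])<.16
    up=near&(Z>.080)&(Z<.11); print(" bay stuff",np.nanmean(w[up],0),cv2.minAreaRect((w[up][:,:2]*1000).astype(np.float32)),np.nanmax(Z[up]))
    ye=up&(R-B>60)&(G>80); print(" yellow",ye.sum(),cv2.minAreaRect((w[ye][:,:2]*1000).astype(np.float32)),np.nanmax(Z[ye]))
    car=up&~(R-B>40); print(" car",car.sum(),cv2.minAreaRect((w[car][:,:2]*1000).astype(np.float32)),np.nanmax(Z[car]))
    bl=box&(B>R+30)&(B>G+25)&(Z<.09)&(Z>.01); 
    print(" blue",bl.sum(),cv2.minAreaRect((w[bl][:,:2]*1000).astype(np.float32)),np.nanmax(Z[bl]))
    ob=box&(Z>.008)&~(near)
    n,l,s,c=cv2.connectedComponentsWithStats(ob.astype(np.uint8))
    for i in range(1,n):
        if s[i,4]>60: q=w[l==i]; print("  obj",c[i].round(),np.round(q.min(0),3),np.round(q.max(0),3),p[l==i].mean(0).round())
    print(" table",np.nanmedian(Z[box&(abs(Z)<.02)]))
E
```

```text
a roof ((678.9456787109375, -20.153762817382812), (261.6352233886719, 181.231689453125), 6.825992107391357) 0.07207596501308683 7073
 bay stuff [ 0.66697995 -0.01925555  0.09177087] ((664.7852783203125, -21.404117584228516), (62.200950622558594, 53.122493743896484), 7.008615493774414) 0.10044279952942448
 yellow 127 ((660.655517578125, -22.0574951171875), (53.948509216308594, 52.84358596801758), 6.878544330596924) 0.10044279952942448
 car 374 ((664.33056640625, -19.018356323242188), (62.463783264160156, 34.10482406616211), 10.788275718688965) 0.100297758595433
 blue 185 ((556.3754272460938, -32.5162353515625), (12.0341157913208, 171.72640991210938), 7.5453619956970215) 0.06891740847171207
  obj [231. 168.] [ 0.41  -0.367  0.008] [ 0.484 -0.222  0.042] [ 60.  73. 132.]
  obj [177. 206.] [ 0.635 -0.339  0.008] [ 0.699 -0.274  0.057] [ 44.  64. 107.]
  obj [235. 209.] [ 0.577 -0.227  0.009] [ 0.636 -0.168  0.029] [ 52.  56. 139.]
  obj [472. 222.] [0.443 0.277 0.008] [0.507 0.338 0.057] [ 42.  60. 101.]
  obj [380. 307.] [0.739 0.157 0.008] [0.778 0.221 0.028] [ 52.  53. 139.]
 table 0.
[... 501 characters left out ...]
56713867), (61.85729217529297, 47.87601089477539), 8.562828063964844) 0.10075640622267157
 blue 326 ((554.498046875, -31.75310516357422), (10.648552894592285, 173.62400817871094), 6.882515907287598) 0.06996185211778716
  obj [368. 147.] [ 0.635 -0.336  0.008] [ 0.699 -0.272  0.057] [10. 29. 65.]
  obj [448. 186.] [ 0.401 -0.355  0.008] [ 0.484 -0.219  0.042] [29. 43. 97.]
  obj [365. 184.] [ 0.576 -0.225  0.008] [ 0.634 -0.17   0.029] [ 24.  26. 101.]
  obj [197. 251.] [0.739 0.159 0.008] [0.779 0.223 0.03 ] [22. 23. 99.]
  obj [324. 254.] [0.539 0.043 0.009] [0.546 0.056 0.068] [33. 17.  6.]
  obj [253. 378.] [0.443 0.279 0.008] [0.507 0.341 0.057] [10. 33. 73.]
 table 8.604697926684057e-05
```

Both views agree: riser centre (0.689, -0.018), yaw 6.8°, front face centre (0.550, -0.034), and the car's middle at (0.664, -0.020). Next I go to the drawer front with shut fingers.

Request:
{"method": "arm_command", "body": {
  "motion": [
    [0.6,-0.96,0,0,0,0.4,-1],
    [0.65,-0.96,0,0,0,0.4,-1],
    [0.65,-0.96,0,0,0,0.4,-1],
    [0.65,-0.96,0,0,0,0.4,-1],
    [0.65,-0.96,0,0,0,0.4,-1],
    [0.65,-0.96,0,0,0,0.4,-1],
    [0.65,-0.96,0,0,0,0.4,-1],
    [0.65,-0.96,0,0,0,0.4,-1],
    [0.65,-0.96,0,0,0,0.4,-1],
    [0.65,-0.96,0,0,0,0.4,-1],
    [0.65,-0.96,0,0,0,0.25,-1],
    [0.65,-0.96,0,0,0,0,-1]
  ],
  "force": 30
}}

```text
clock: 1.1
eef_pos: [0.3538, 0.1893, 0.231]
orientation: [0.187, -3.136, -0.0]
wrist_force: [0.5, 0.2, -0.2]
opening: 0.002
gripper_force: 0.0
```

Request:
{"method": "arm_command", "body": {
  "motion": [
    [0.65,-0.96,-0.4,0,0,0,-1],
    [0.65,-0.96,-0.6,0,0,0,-1],
    [0.65,-0.96,-0.8,0,0,0,-1],
    [0.65,-0.96,-0.8,0,0,0,-1],
    [0.6,-0.9,-0.8,0,0,0,-1],
    [0.6,-0.8,-0.8,0,0,0,-1],
    [0.5,-0.6,-0.8,0,0,0,-1],
    [0,-0.2,-0.8,0,0,0,-1],
    [0,0,-0.5,0,0,0,-1],
    [0,0,0,0,0,0,-1]
  ]
}}

```text
clock: 1.93
eef_pos: [0.4784, 0.0012, 0.0382]
orientation: [0.182, -3.126, -0.003]
wrist_force: [-1.3, 0.2, -1.4]
opening: -0.002
gripper_force: 0.0
```

Request:
{"method": "arm_command", "body": {
  "motion": [
    [0.5,-0.6,0,0,0,0,-1],
    [0.5,-0.6,0,0,0,0,-1],
    [0.4,-0.1,0,0,0,0,-1],
    [0.2,0,0,0,0,0,-1],
    [0.1,0.01,0,0,0,0,-1],
    [0.1,0.01,0,0,0,0,-1],
    [0.1,0.01,0,0,0,0,-1],
    [0,0,0,0,0,0,-1]
  ]
}}

```text
clock: 2.6
eef_pos: [0.5373, -0.036, 0.0432]
orientation: [0.187, -3.132, 0.0]
wrist_force: [-5.4, -0.3, 4.5]
opening: 0.001
gripper_force: 2.8
```

Request:
{"method": "arm_command", "body": {
  "motion": [
    [0.1,0.01,0,0,0,0,-1],
    [0.1,0.01,0,0,0,0,-1],
    [0.1,0.01,0,0,0,0,-1],
    [0,0,0,0,0,0,-1]
  ]
}}

```text
clock: 2.93
eef_pos: [0.5447, -0.0351, 0.0432]
orientation: [0.187, -3.128, -0.0]
wrist_force: [-8.4, -1.1, 6.0]
opening: -0.001
gripper_force: 4.0
```

Request:
{"method": "arm_command", "body": {
  "motion": [
    [0.07,0.01,0,0,0,0,-1],
    [0.07,0.01,0,0,0,0,-1],
    [0,0,0,0,0,0,-1]
  ]
}}

```text
clock: 3.18
eef_pos: [0.545, -0.0351, 0.0432]
orientation: [0.186, -3.119, 0.001]
wrist_force: [-19.8, -3.5, 13.8]
opening: -0.003
gripper_force: 10.2
```

The inner stop is reached, with force rising and no travel. I back away 150 mm, then lift.

Request:
{"method": "arm_command", "body": {
  "motion": [
    [-0.5,-0.06,0,0,0,0,-1],
    [-0.8,-0.1,0,0,0,0,-1],
    [-0.8,-0.1,0,0,0,0,-1],
    [-0.8,-0.1,0,0,0,0,-1],
    [-0.8,-0.1,0,0,0,0,-1],
    [-0.8,-0.1,0,0,0,0,-1],
    [-0.5,-0.06,0.5,0,0,0,-1],
    [0,0,1,0,0,0,-1],
    [0,0,1,0,0,0,0],
    [0,0,1,0,0,0,1],
    [0,0,0.5,0,0,0,1],
    [0,0,0,0,0,0,1]
  ]
}}

```text
clock: 4.18
eef_pos: [0.4043, -0.0537, 0.1678]
orientation: [-0.186, 3.127, -0.004]
wrist_force: [0.3, 0.1, 0.4]
opening: 0.567
gripper_force: 0.0
```

```bash
cat >> h.py <<'E'
c0=np.array([.689,-.018]); yaw=.1185
ex=np.array([np.cos(yaw),np.sin(yaw)]); ey=np.array([-ex[1],ex[0]])
def rf(w): # world -> riser frame
    d=w[...,:2]-c0; return np.stack([d@ex,d@ey,w[...,2]],-1)
E
python3 - <<'E'
from h import *
ims=[]
for n in("scene","side"):
    d=grab(n);p=d["pixels"].astype(int);w=world(d);r=rf(w);ims.append(d["pixels"])
    B,G,R=p[...,0],p[...,1],p[...,2]
    near=(abs(r[...,1])<.1)&(r[...,0]>-.28)&(r[...,0]<-.12)
    bl=near&(B>R+25)&(B>G+20)&(r[...,2]>.05)&(r[...,2]<.075)
    print(n,"blue",bl.sum(),np.round([np.nanpercentile(r[bl],q,axis=0) for q in(2,50,98)],4).tolist())
    g=near&(G>B+15)&(G>R+15)&(r[...,2]>.015)&(r[...,2]<.075)
    print(" dino green",g.sum(),np.round([np.nanpercentile(r[g],q,axis=0) for q in(2,50,98)],4).tolist() if g.any() else 0)
    t=near&(r[...,2]>.042)&(r[...,0]>-.226)&(r[...,0]<-.13)&(abs(r[...,1])<.06);print(" dino all",t.sum(),np.round([np.nanpercentile(r[t],q,axis=0) for q in(2,50,98)],4).tolist() if t.any() else 0)
    c=(abs(r[...,0]+.03)<.06)&(abs(r[...,1])<.035)&(r[...,2]>.08)
    print(" car+walls",np.round([np.nanpercentile(r[c],q,axis=0) for q in(1,99)],4).tolist())
a,b=ims; np_=np.vstack([cv2.resize(a[120:300,180:420],(720,540))]);cv2.imwrite("pics/3.png",np.vstack([a[130:330,190:450],b[130:330,180:440]]))
E
```

```text
scene blue 230 [[-0.2286, -0.0801, 0.0524], [-0.2218, 0.0065, 0.0662], [-0.218, 0.0862, 0.0682]]
 dino green 152 [[-0.1998, -0.0263, 0.0268], [-0.1757, -0.0103, 0.0532], [-0.1562, -0.0032, 0.0582]]
 dino all 633 [[-0.2251, -0.057, 0.0427], [-0.2198, -0.0068, 0.0559], [-0.1613, 0.0564, 0.0677]]
 car+walls [[-0.0555, -0.0257, 0.0804], [0.0059, 0.0256, 0.0996]]
side blue 424 [[-0.2315, -0.081, 0.0626], [-0.2265, 0.013, 0.0668], [-0.2208, 0.0877, 0.0688]]
 dino green 339 [[-0.2082, -0.0243, 0.0189], [-0.1862, -0.0063, 0.0523], [-0.1581, -0.001, 0.0585]]
 dino all 441 [[-0.2257, -0.0519, 0.043], [-0.1968, -0.0075, 0.0568], [-0.1576, 0.0549, 0.0682]]
 car+walls [[-0.0562, -0.0235, 0.0807], [0.0038, 0.0281, 0.0998]]
```

View pics/3.png

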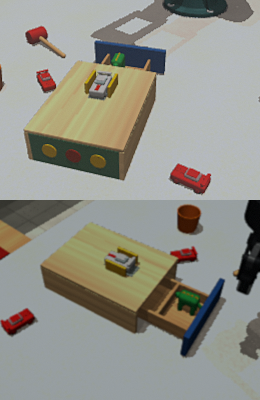

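The drawer is springing out and the dinosaur is visible in it (side crop, about (187,298)); the car is in the bay at the crop's (100,85). Next I turn 90° and go above the car.

Request:
{"method": "arm_command", "body": {
  "motion": [
    [0.5,0.06,0,0,0,-1,1],
    [0.5,0.06,0,0,0,-1,1],
    [0.5,0.06,0,0,0,-1,1],
    [0.5,0.06,0,0,0,-1,1],
    [0.5,0.06,0,0,0,-1,1],
    [0.5,0.06,0,0,0,-1,1],
    [0.5,0.06,0,0,0,-1,1],
    [0.5,0.06,0,0,0,-1,1],
    [0.5,0.06,0,0,0,-1,1],
    [0.5,0.06,0,0,0,-1,1],
    [0.5,0.06,0,0,0,-1,1],
    [0.5,0.06,0,0,0,-1,1]
  ]
}}

```text
clock: 5.28
eef_pos: [0.5814, -0.0313, 0.16]
orientation: [-1.286, -2.861, 0.002]
wrist_force: [-0.4, 0.1, 0.7]
opening: 1.0
gripper_force: 0.0
```

Request:
{"method": "arm_command", "body": {
  "motion": [
    [0.5,0.06,0,0,0,-1,1],
    [0.5,0.06,0,0,0,-1,1],
    [0.5,0.06,0,0,0,-1,1],
    [0.5,0.06,0,0,0,-1,1],
    [0.4,0.06,0,0,0,-1,1],
    [0.2,0.06,0,0,0,-1,1],
    [0,0,0,0,0,-1,1],
    [0,0,0,0,0,-0.6,1],
    [0,0,0,0,0,0,1]
  ]
}}

```text
clock: 6.03
eef_pos: [0.6589, -0.0206, 0.1597]
orientation: [-2.08, -2.348, 0.005]
wrist_force: [0.6, -0.3, -0.4]
opening: 1.002
gripper_force: 0.0
```

```bash
python3 - <<'E'
from h import *
print(read_state()["eef_pos"],read_state()["orientation"])
for n in("wrist","side"):
    d=grab(n);p=d["pixels"].astype(int);w=world(d);r=rf(w)
    B,G,R=p[...,0],p[...,1],p[...,2]
    def ext(m,s):
        print(n,s,m.sum(),np.round([np.nanpercentile(r[m],q,axis=0) for q in(1,50,99)],4).tolist() if m.sum()>5 else 0)
    near=(abs(r[...,1])<.1)&(r[...,0]>-.28)&(r[...,0]<-.12)
    ext(near&(B>R+25)&(B>G+20)&(r[...,2]>.05)&(r[...,2]<.075),"blue")
    ext(near&(G>B+15)&(G>R+15)&(r[...,2]>.015)&(r[...,2]<.075),"dino")
    ext((abs(r[...,0]+.03)<.07)&(abs(r[...,1])<.019)&(r[...,2]>.076)&(r[...,2]<.105),"car")
    if n=="wrist": cv2.imwrite("pics/4.png",d["pixels"])
E
```

```text
[ 0.65894212 -0.02064747  0.15973844] [-2.08030077 -2.34832015  0.00459456]
wrist blue 3063 [[-0.2411, -0.0815, 0.0581], [-0.2345, 0.0182, 0.0659], [-0.2294, 0.0872, 0.0676]]
wrist dino 1734 [[-0.2137, -0.026, 0.0167], [-0.1877, -0.0094, 0.0541], [-0.1647, -0.0017, 0.0574]]
wrist car 3678 [[-0.0567, -0.019, 0.0788], [-0.0279, 0.0036, 0.0902], [0.0025, 0.0167, 0.0985]]
side blue 362 [[-0.2398, -0.0774, 0.0625], [-0.2348, 0.0243, 0.0668], [-0.229, 0.0891, 0.069]]
side dino 321 [[-0.2197, -0.0257, 0.018], [-0.196, -0.0053, 0.0519], [-0.1677, -0.0007, 0.0585]]
side car 350 [[-0.0563, -0.0188, 0.0799], [-0.0335, 0.0032, 0.092], [0.0042, 0.0158, 0.1]]
```

View pics/4.png

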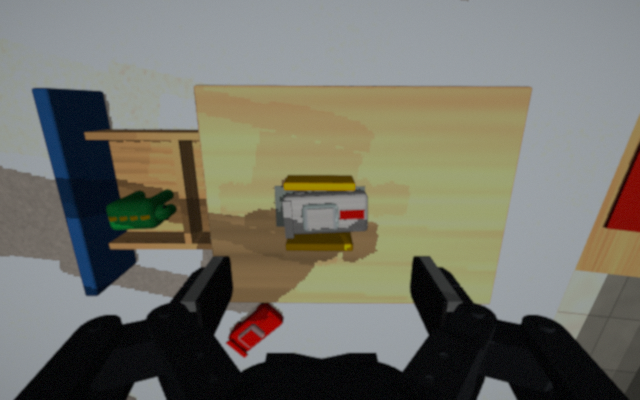

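The drawer is fully out (front face at riser x -0.240). The car lies along the bay at (322,208) in the wrist view, and the fingers straddle its nose and tail. Next I descend and grip.

Request:
{"method": "arm_command", "body": {
  "motion": [
    [0.12,0,-0.7,0,0,0,1],
    [0,0,-0.8,0,0,0,1],
    [0,0,-0.7,0,0,0,1],
    [0,0,-0.5,0,0,0,1],
    [0,0,-0.2,0,0,0,1],
    [0,0,0,0,0,0,1],
    [0,0,0,0,0,0,0.5],
    [0,0,0,0,0,0,0.2],
    [0,0,0,0,0,0,0.2],
    [0,0,0,0,0,0,0.2]
  ],
  "force": 30
}}

```text
clock: 6.97
eef_pos: [0.665, -0.0214, 0.0782]
orientation: [2.081, 2.349, 0.004]
wrist_force: [0.3, -0.2, 3.7]
opening: 0.717
gripper_force: 33.1
```

Request:
{"method": "arm_command", "body": {
  "motion": [
    [0,0,0,0,0,0,0.2],
    [0,0,0,0,0,0,0.2],
    [0,0,0.2,0,0,0,0.2],
    [0,0,0.3,0,0,0,0.2],
    [0,0,0.3,0,0,0,0.2],
    [0,0,0.3,0,0,0,0.2],
    [0,0,0.2,0,0,0,0.2],
    [0,0,0,0,0,0,0.2]
  ]
}}

```text
clock: 7.63
eef_pos: [0.6649, -0.0214, 0.1177]
orientation: [2.081, 2.349, 0.004]
wrist_force: [-0.1, 0.7, -1.0]
opening: 0.712
gripper_force: 32.9
```

```bash
python3 - <<'E'
from h import *
d=grab("scene");e=grab("side")
cv2.imwrite("pics/5.png",np.vstack([cv2.resize(x,None,fx=3,fy=3,interpolation=cv2.INTER_CUBIC)for x in(d["pixels"][150:250,230:370],e["pixels"][130:230,230:370])]))
E
```

```text
(no output)
```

View pics/5.png

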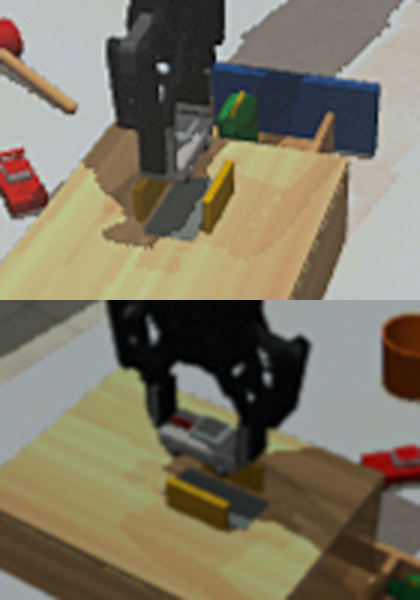

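The car is held firmly above the bay by nose and tail in both views. Next I carry it to free chest top at about (0.50, 0.17).

Request:
{"method": "arm_command", "body": {
  "motion": [
    [-0.3,0.4,0.3,0,0,0,0.2],
    [-0.55,0.64,0,0,0,0,0.2],
    [-0.55,0.64,0,0,0,0,0.2],
    [-0.55,0.64,0,0,0,0,0.2],
    [-0.55,0.64,0,0,0,0,0.2],
    [-0.55,0.64,0,0,0,0,0.2],
    [-0.55,0.64,0,0,0,0,0.2],
    [-0.55,0.64,0,0,0,0,0.2],
    [-0.55,0.64,0,0,0,0,0.2],
    [-0.5,0.6,-0.5,0,0,0,0.2],
    [-0.3,0.3,-0.8,0,0,0,0.2],
    [0,0,-0.8,0,0,0,0.2]
  ]
}}

```text
clock: 8.73
eef_pos: [0.4971, 0.1736, 0.0608]
orientation: [-2.079, -2.355, -0.002]
wrist_force: [-0.0, -0.4, -2.5]
opening: 0.713
gripper_force: 33.0
```

Request:
{"method": "arm_command", "body": {
  "motion": [
    [0,0,-0.7,0,0,0,0.2],
    [0,0,-0.4,0,0,0,0.2],
    [0,0,-0.1,0,0,0,0.2],
    [0,0,0,0,0,0,0.2],
    [0,0,0,0,0,0,0.2]
  ]
}}

```text
clock: 9.15
eef_pos: [0.4997, 0.1713, 0.0259]
orientation: [2.083, 2.351, 0.002]
wrist_force: [0.1, 0.6, -1.1]
opening: 0.712
gripper_force: 33.0
```

Now the last 20 mm slowly.

Request:
{"method": "arm_command", "body": {
  "motion": [
    [0,0,-0.3,0,0,0,0.2],
    [0,0,-0.2,0,0,0,0.2],
    [0,0,-0.07,0,0,0,0.2],
    [0,0,-0.04,0,0,0,0.2],
    [0,0,0,0,0,0,0.2],
    [0,0,0,0,0,0,0.2]
  ]
}}

```text
clock: 9.65
eef_pos: [0.4989, 0.1714, 0.0069]
orientation: [2.083, 2.352, 0.001]
wrist_force: [-0.6, 0.1, -1.4]
opening: 0.714
gripper_force: 33.0
```

Request:
{"method": "arm_command", "body": {
  "motion": [
    [0,0,-0.05,0,0,0,0.2],
    [0,0,-0.03,0,0,0,0.2],
    [0,0,0,0,0,0,0.2],
    [0,0,0,0,0,0,0.2]
  ]
}}

```text
clock: 9.98
eef_pos: [0.4993, 0.1715, 0.0061]
orientation: [2.082, 2.351, 0.002]
wrist_force: [-2.7, -0.9, 6.2]
opening: 0.713
gripper_force: 33.8
```

Request:
{"method": "arm_command", "body": {
  "motion": [
    [0,0,0,0,0,0,0.5],
    [0,0,0,0,0,0,0.8],
    [0,0,0,0,0,0,1],
    [0,0,0,0,0,0,1],
    [0,0,0.4,0,0,0,1],
    [0,0,0.8,0,0,0,1],
    [0,0,1,0,0,0,1],
    [0,0,1,0,0,-1,1],
    [0,0,1,0,0,-1,1],
    [0,-0.6,0.8,0,0,-1,0.5],
    [0,-0.8,0,0,0,-1,-0.1],
    [0,-0.8,0,0,0,-1,-0.1]
  ]
}}

```text
clock: 10.98
eef_pos: [0.5003, 0.1052, 0.1582]
orientation: [2.508, 1.886, 0.009]
wrist_force: [-0.6, 0.9, -0.6]
opening: 0.609
gripper_force: 0.0
```

Request:
{"method": "arm_command", "body": {
  "motion": [
    [0,-0.8,0,0,0,-1,-0.1],
    [0,-0.8,0,0,0,-1,-0.1],
    [0,-0.8,0,0,0,-1,-0.1],
    [0,-0.8,0,0,0,-1,-0.1],
    [0,-0.8,0,0,0,-1,-0.1],
    [0,-0.7,0,0,0,-1,-0.1],
    [0,-0.4,0,0,0,-1,-0.1],
    [0,-0.2,0,0,0,-1,-0.1],
    [0,0,0,0,0,-1,-0.1],
    [0,0,0,0,0,-1,-0.1],
    [0,0,0,0,0,-1,-0.1],
    [0,0,0,0,0,-1,-0.1]
  ]
}}

```text
clock: 11.98
eef_pos: [0.4988, -0.0538, 0.1552]
orientation: [3.099, 0.512, 0.001]
wrist_force: [-0.8, -0.2, -0.5]
opening: 0.452
gripper_force: 0.0
```

Request:
{"method": "arm_command", "body": {
  "motion": [
    [0,0,0,0,0,-1,-0.1],
    [0,0,0,0,0,-1,-0.1],
    [0,0,0,0,0,-0.6,-0.1],
    [0,0,0,0,0,0,-0.1]
  ]
}}

```text
clock: 12.32
eef_pos: [0.4988, -0.0537, 0.1552]
orientation: [3.135, 0.193, 0.001]
wrist_force: [-0.8, -0.1, -0.2]
opening: 0.451
gripper_force: 0.0
```

```bash
python3 - <<'E'
from h import *
s=read_state();n=s["orientation"];print(s["eef_pos"],rf(s["eef_pos"]),"yaw",np.degrees(2*np.arctan2(n[1],n[0]))-90,s["opening"],s["joint_pos"])
for n in("wrist","side","scene"):
    d=grab(n);p=d["pixels"].astype(int);w=world(d);r=rf(w)
    B,G,R=p[...,0],p[...,1],p[...,2]
    m=(abs(r[...,1])<.046)&(r[...,0]>-.235)&(r[...,0]<-.15)&(G>B+12)&(G>R-25)&(r[...,2]>.03)&(r[...,2]<.065)&~(B>G+10)
    g=(abs(r[...,1])<.046)&(r[...,0]>-.235)&(r[...,0]<-.15)&(G>B+12)&(G>R+15)&(r[...,2]>.04)&(r[...,2]<.065)
    for k in(m,g):print(n,k.sum(),np.round([np.nanpercentile(r[k],q,axis=0) for q in(1,50,99)],4).tolist() if k.sum()>5 else 0)
    if g.sum()>5: print(cv2.minAreaRect((r[g][:,:2]*1000).astype(np.float32)))
    c=(np.hypot(w[...,0]-.5,w[...,1]-.171)<.06)&(w[...,2]>.008)&(w[...,2]<.04)
    if c.sum()>5: print("  car",cv2.minAreaRect((w[c][:,:2]*1000).astype(np.float32)),np.nanmax(w[c][:,2]))
    if n=="wrist": cv2.imwrite("pics/6.png",d["pixels"])
E
```

```text
[ 0.49884123 -0.05368245  0.15517153] [-0.19304368 -0.01295109  0.15517153] yaw -82.95100617253763 0.4513192694534204 [-2.20199921e-01  6.90879558e-03  1.60593047e+00 -8.30854989e-05
  1.52784884e+00  1.22757178e+00]
wrist 1895 [[-0.2201, -0.0282, 0.0307], [-0.1866, -0.0134, 0.0547], [-0.1527, 0.0442, 0.0585]]
wrist 1427 [[-0.2141, -0.027, 0.0432], [-0.1898, -0.0143, 0.0551], [-0.166, -0.0027, 0.0573]]
((-193.33389282226562, -14.58230972290039), (56.849327087402344, 24.975011825561523), 2.577838659286499)
  car ((498.53521728515625, 170.5749969482422), (61.832977294921875, 31.3489933013916), 8.259878158569336) 0.027623556339243627
side 403 [[-0.2205, -0.0457, 0.0305], [-0.1918, -0.0077, 0.0514], [-0.1553, 0.0331, 0.0599]]
side 275 [[-0.2167, -0.0251, 0.0414], [-0.1934, -0.0075, 0.0542], [-0.1651, -0.0005, 0.0592]]
((-191.75575256347656, -13.20853042602539), (56.54494094848633, 25.266294479370117), 2.653968095779419)
  car ((501.40771484375, 172.9884796142578), (62.94226837158203, 30.2663631439209), 8.355138778686523) 0.029604315899249944
scene 170 [[-0.2098, -0.0269, 0.033], [-0.1789, -0.0112, 0.0529], [-0.1632, -0.0031, 0.0593]]
scene 142 [[-0.2096, -0.0266, 0.0404], [-0.1786, -0.0111, 0.0536], [-0.1632, -0.0033, 0.0581]]
((-186.55201721191406, -14.73419189453125), (24.268653869628906, 47.52824020385742), 89.20975494384766)
  car ((500.6456604003906, 170.24923706054688), (65.62211608886719, 30.46731185913086), 9.04079818725586) 0.028264453288838753
```

View pics/6.png

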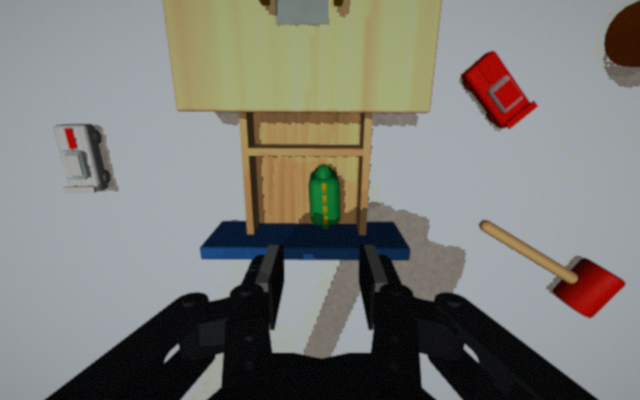

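The wrist view shows the chrome car standing on the chest top at (80,157), the dinosaur at (324,195) in the open drawer, and the fingers lined up with it. The measured dinosaur middle is riser (-0.193, -0.014). Next I descend, staying high on its flanks so that the tips clear the yellow walls later.

Request:
{"method": "arm_command", "body": {
  "motion": [
    [0,-0.04,-0.6,0,0,0,-0.1],
    [0,0,-0.9,0,0,0,-0.1],
    [0,0,-0.9,0,0,0,-0.1],
    [0,0,-0.7,0,0,0,-0.1],
    [0,0,-0.4,0,0,0,-0.1],
    [0,0,-0.2,0,0,0,-0.1],
    [0,0,0,0,0,0,-0.1],
    [0,0,0,0,0,0,-0.1]
  ]
}}

```text
clock: 13.13
eef_pos: [0.4992, -0.0549, 0.0439]
orientation: [3.135, 0.195, 0.001]
wrist_force: [0.7, -0.7, 0.6]
opening: 0.445
gripper_force: 0.0
```

Request:
{"method": "arm_command", "body": {
  "motion": [
    [0,0,-0.1,0,0,0,-0.1],
    [0,0,0,0,0,0,-0.3],
    [0,0,0,0,0,0,-0.6],
    [0,0,0,0,0,0,-0.6],
    [0,0,0,0,0,0,-0.6],
    [0,0,0,0,0,0,-0.6]
  ],
  "force": 25
}}

```text
clock: 13.63
eef_pos: [0.4995, -0.055, 0.0413]
orientation: [3.135, 0.194, 0.003]
wrist_force: [-0.4, 0.0, 3.5]
opening: 0.301
gripper_force: 27.8
```

Request:
{"method": "arm_command", "body": {
  "motion": [
    [0,0,0.2,0,0,0,-0.6],
    [0,0,0.4,0,0,0,-0.6],
    [0,0,0.6,0,0,0,-0.6],
    [0,0,0.7,0,0,0,-0.6],
    [0,0,0.7,0,0,0,-0.6],
    [0,0,0.6,0,0,0,-0.6],
    [0,0,0.3,0,0,0,-0.6],
    [0,0,0.1,0,0,0,-0.6]
  ]
}}

```text
clock: 14.3
eef_pos: [0.4996, -0.055, 0.1503]
orientation: [3.135, 0.194, 0.005]
wrist_force: [0.3, 0.2, -0.5]
opening: 0.302
gripper_force: 27.3
```

Request:
{"method": "arm_command", "body": {
  "motion": [
    [0.3,0.06,0,0,0,0,-0.6],
    [0.6,0.12,0,0,0,0,-0.6],
    [0.8,0.17,0,0,0,0,-0.6],
    [0.8,0.17,0,0,0,0,-0.6],
    [0.8,0.17,0,0,0,0,-0.6],
    [0.8,0.17,0,0,0,0,-0.6],
    [0.7,0.15,0,0,0,0,-0.6],
    [0.4,0.09,0,0,0,0,-0.6],
    [0.12,0.03,0,0,0,0,-0.6],
    [0,0,0,0,0,0,-0.6],
    [0,0,0,0,0,0,-0.6]
  ]
}}

```text
clock: 15.22
eef_pos: [0.6575, -0.0209, 0.1466]
orientation: [-3.135, -0.194, 0.005]
wrist_force: [0.1, 0.4, 0.1]
opening: 0.296
gripper_force: 27.3
```

```bash
python3 - <<'E'
from h import *
s=read_state();print(s["eef_pos"],rf(s["eef_pos"]))
ims=[]
for n in("side","scene"):
    d=grab(n);p=d["pixels"].astype(int);w=world(d);r=rf(w)
    B,G,R=p[...,0],p[...,1],p[...,2]
    g=(abs(r[...,1])<.05)&(abs(r[...,0]+.03)<.06)&(G>B+12)&(G>R+15)&(r[...,2]>.1)&(r[...,2]<.17)
    print(n,g.sum(),np.round([np.nanpercentile(r[g],q,axis=0) for q in(1,50,99)],4).tolist() if g.sum()>5 else 0)
    y0,x0=(130,230) if n=="side" else (130,230)
    ims.append(cv2.resize(d["pixels"][y0:y0+100,x0:x0+140],None,fx=3,fy=3,interpolation=cv2.INTER_CUBIC))
cv2.imwrite("pics/7.png",np.vstack(ims))
E
```

```text
[ 0.65753973 -0.02087667  0.14657089] [-0.03157973  0.00086283  0.14657089]
side 208 [[-0.0621, -0.0082, 0.1203], [-0.0488, 0.009, 0.1485], [-0.0186, 0.0149, 0.1634]]
scene 320 [[-0.0472, -0.0093, 0.1189], [-0.0156, 0.0049, 0.1499], [-0.0027, 0.0129, 0.1637]]
```

View pics/7.png

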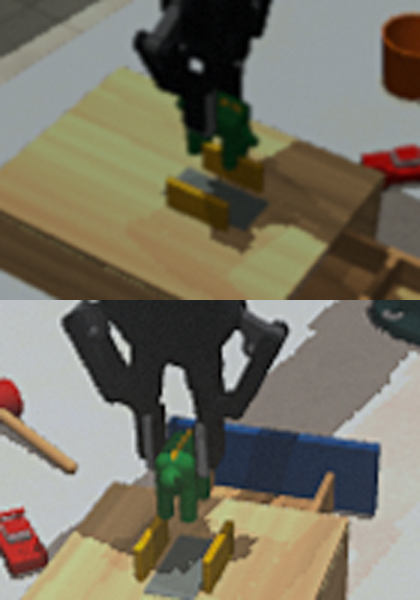

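The dinosaur hangs upright over the bay, between the walls and lengthwise in both views. Now I lower it.

Request:
{"method": "arm_command", "body": {
  "motion": [
    [0.05,-0.03,-0.4,0,0,0,-0.6],
    [0,0,-0.5,0,0,0,-0.6],
    [0,0,-0.3,0,0,0,-0.6],
    [0,0,-0.15,0,0,0,-0.6],
    [0,0,-0.07,0,0,0,-0.6],
    [0,0,0,0,0,0,-0.6],
    [0,0,0,0,0,0,-0.6]
  ]
}}

```text
clock: 15.9
eef_pos: [0.6601, -0.022, 0.1062]
orientation: [3.135, 0.194, 0.001]
wrist_force: [-0.8, 0.2, -0.5]
opening: 0.296
gripper_force: 27.3
```

Request:
{"method": "arm_command", "body": {
  "motion": [
    [0,0,-0.08,0,0,0,-0.6],
    [0,0,-0.05,0,0,0,-0.6],
    [0,0,0,0,0,0,-0.6],
    [0,0,0,0,0,0,-0.6]
  ]
}}

```text
clock: 16.23
eef_pos: [0.6599, -0.0218, 0.1019]
orientation: [3.135, 0.194, 0.0]
wrist_force: [0.7, -0.6, -0.0]
opening: 0.297
gripper_force: 27.3
```

Request:
{"method": "arm_command", "body": {
  "motion": [
    [0,0,-0.04,0,0,0,-0.6],
    [0,0,0,0,0,0,-0.6],
    [0,0,0,0,0,0,-0.6]
  ]
}}

```text
clock: 16.48
eef_pos: [0.6601, -0.0219, 0.1014]
orientation: [3.135, 0.194, 0.002]
wrist_force: [-0.9, -0.2, 2.4]
opening: 0.296
gripper_force: 27.7
```

Request:
{"method": "arm_command", "body": {
  "motion": [
    [0,0,0,0,0,0,-0.3],
    [0,0,0,0,0,0,-0.2],
    [0,0,0,0,0,0,-0.1],
    [0,0,0,0,0,0,0],
    [0,0,0.2,0,0,0,0],
    [0,0,0.5,0,0,0,0],
    [0,0,0.8,0,0,0,0],
    [0,0,0.8,0,0,0,0],
    [0,0,0.3,0,0,0,0],
    [0,0,0,0,0,0,0]
  ]
}}

```text
clock: 17.32
eef_pos: [0.6617, -0.0221, 0.183]
orientation: [3.134, 0.194, 0.012]
wrist_force: [-0.2, -0.1, 0.4]
opening: 0.498
gripper_force: 0.0
```

```bash
python3 - <<'E'
from h import *
s=read_state();print(s["eef_pos"],rf(s["eef_pos"]))
ims=[]
for n in("side","scene","wrist"):
    d=grab(n);p=d["pixels"].astype(int);w=world(d);r=rf(w)
    B,G,R=p[...,0],p[...,1],p[...,2]
    g=(abs(r[...,1])<.05)&(abs(r[...,0]+.03)<.06)&(G>B+12)&(G>R+15)&(r[...,2]>.09)&(r[...,2]<.17)
    if g.sum()>5: print(n,g.sum(),np.round([np.nanpercentile(r[g],q,axis=0) for q in(1,50,99)],4).tolist(),cv2.minAreaRect((r[g][:,:2]*1000).astype(np.float32)))
    if n!="wrist": ims.append(cv2.resize(d["pixels"][130:230,230:370],None,fx=3,fy=3,interpolation=cv2.INTER_CUBIC))
    c=(np.hypot(w[...,0]-.5,w[...,1]-.171)<.06)&(w[...,2]>.008)&(w[...,2]<.04)
    if c.sum()>5: print("  car",cv2.minAreaRect((w[c][:,:2]*1000).astype(np.float32)))
    bl=(abs(r[...,1])<.1)&(r[...,0]<-.12)&(r[...,0]>-.28)&(B>R+25)&(B>G+20)&(r[...,2]>.05)
    if bl.sum()>5: print("  blue",np.nanpercentile(r[bl],[1,99]  ,axis=0).round(4).tolist())
cv2.imwrite("pics/8.png",np.vstack(ims))
E
```

```text
[ 0.66167556 -0.02206506  0.1830293 ] [-0.0276134  -0.00080618  0.1830293 ]
side 290 [[-0.0596, -0.0091, 0.0911], [-0.0337, 0.008, 0.1121], [-0.0034, 0.0138, 0.1189]] ((-31.281980514526367, 1.1504907608032227), (60.079166412353516, 26.813518524169922), 3.286972761154175)
  car ((501.1705627441406, 172.773681640625), (62.445777893066406, 30.465301513671875), 7.887602806091309)
  blue [[-0.2398, -0.08, 0.0618], [-0.2291, 0.0888, 0.0689]]
scene 253 [[-0.0444, -0.0108, 0.0906], [-0.0152, 0.0045, 0.1117], [0.0002, 0.0116, 0.1181]] ((-23.228269577026367, 0.2783966064453125), (48.63791275024414, 23.0709228515625), 1.0536624193191528)
  car ((501.246337890625, 170.369384765625), (65.60242462158203, 30.97654151916504), 8.05634880065918)
  blue [[-0.2374, -0.0829, 0.0506], [-0.2267, 0.0866, 0.0685]]
wrist 1932 [[-0.0505, -0.0121, 0.0959], [-0.0251, 0.0001, 0.115], [-0.0025, 0.0122, 0.1172]] ((-31.69355583190918, -0.03732013702392578), (60.36336135864258, 24.909244537353516), 0.3741165101528168)
  car ((499.0727844238281, 170.31329345703125), (62.29938507080078, 31.088224411010742), 7.835870265960693)
```

View pics/8.png

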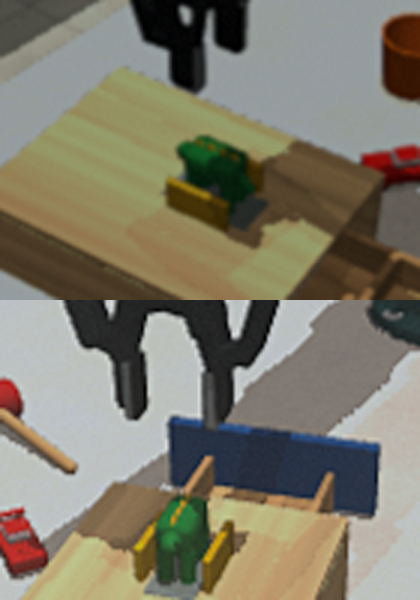

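The dinosaur stands upright in the bay between the walls in both views, about 1.5 mm off its middle. Next is the car, by its flanks.

Request:
{"method": "arm_command", "body": {
  "motion": [
    [-0.3,0.3,0,0,0,0,0.2],
    [-0.6,0.7,0,0,0,0,0.2],
    [-0.7,0.85,0,0,0,0,0.2],
    [-0.7,0.85,0,0,0,0,0.2],
    [-0.7,0.85,0,0,0,0,0.2],
    [-0.7,0.85,-0.2,0,0,0,0.2],
    [-0.7,0.85,-0.6,0,0,0,0.2],
    [-0.6,0.75,-0.8,0,0,0,0.2],
    [-0.3,0.35,-0.8,0,0,0,0.2],
    [-0.1,0.1,-0.6,0,0,0,0.2],
    [0,0,0,0,0,0,0.2],
    [0,0,0,0,0,0,0.2]
  ]
}}

```text
clock: 18.47
eef_pos: [0.4959, 0.1713, 0.0861]
orientation: [3.134, 0.195, -0.009]
wrist_force: [0.7, -0.2, -0.1]
opening: 0.6
gripper_force: 0.0
```

```bash
python3 - <<'E'
from h import *
s=read_state();n=s["orientation"];print(s["eef_pos"],"yaw",np.degrees(2*np.arctan2(n[1],n[0]))-90,s["opening"])
E
```

```text
[0.49590834 0.1713372  0.08606099] yaw -82.86876117626082 0.6000012165036296
```

Request:
{"method": "arm_command", "body": {
  "motion": [
    [0.13,0,-0.6,0,0,0,0.2],
    [0,0,-0.8,0,0,0,0.2],
    [0,0,-0.7,0,0,0,0.2],
    [0,0,-0.4,0,0,0,0.2],
    [0,0,-0.1,0,0,0,0.2],
    [0,0,0,0,0,0,0.2]
  ]
}}

```text
clock: 18.97
eef_pos: [0.502, 0.1711, 0.0104]
orientation: [3.135, 0.193, -0.001]
wrist_force: [0.4, -1.4, 0.5]
opening: 0.601
gripper_force: 0.0
```

Request:
{"method": "arm_command", "body": {
  "motion": [
    [-0.05,0,-0.12,0,0,0,0.2],
    [0,0,0,0,0,0,0],
    [0,0,0,0,0,0,-0.3],
    [0,0,0,0,0,0,-0.5],
    [0,0,0,0,0,0,-0.5],
    [0,0,0,0,0,0,-0.5],
    [0,0,0,0,0,0,-0.5]
  ],
  "force": 35
}}

```text
clock: 19.55
eef_pos: [0.5013, 0.1719, 0.0084]
orientation: [-3.135, -0.195, -0.004]
wrist_force: [0.2, 0.2, 6.2]
opening: 0.338
gripper_force: 37.1
```

Request:
{"method": "arm_command", "body": {
  "motion": [
    [0,0,0.3,0,0,0,-0.5],
    [0,0,0.6,0,0,0,-0.5],
    [0,0,0.8,0,0,0,-0.5],
    [0,0,0.8,0,0,0,-0.5],
    [0,-0.3,0.7,0,0,0,-0.5],
    [0,-0.7,0.4,0,0,0,-0.5],
    [0,-0.9,0.1,0,0,0,-0.5],
    [0,-0.9,0,0,0,0,-0.5],
    [0,-0.9,0,0,0,0,-0.5],
    [0,-0.9,0,0,0,0,-0.5],
    [0,-0.9,0,0,0,0,-0.5],
    [0,-0.8,0,0,0,0,-0.5]
  ]
}}

```text
clock: 20.55
eef_pos: [0.4993, -0.0188, 0.1176]
orientation: [3.136, 0.194, -0.003]
wrist_force: [0.6, -0.5, -0.5]
opening: 0.341
gripper_force: 36.4
```

Request:
{"method": "arm_command", "body": {
  "motion": [
    [0,-0.5,0,0,0,0,-0.5],
    [0,-0.2,0,0,0,0,-0.5],
    [0,0,0,0,0,0,-0.5],
    [0,0,0,0,0,0,-0.5]
  ]
}}

```text
clock: 20.88
eef_pos: [0.4999, -0.0378, 0.1177]
orientation: [-3.135, -0.194, 0.001]
wrist_force: [0.2, -0.7, -1.7]
opening: 0.341
gripper_force: 36.4
```

```bash
python3 - <<'E'
from h import *
s=read_state();e=s["eef_pos"];print(e,rf(e))
ims=[]
for n in("side","scene","wrist"):
    d=grab(n);p=d["pixels"].astype(int);w=world(d);r=rf(w)
    c=(abs(r[...,0]-rf(e)[0])<.045)&(abs(r[...,1]-rf(e)[1])<.03)&(r[...,2]>e[2]-.01)&(r[...,2]<e[2]+.02)
    print(n,c.sum(),np.round([np.nanpercentile(r[c],q,axis=0) for q in(1,50,99)],4).tolist() if c.sum()>5 else 0)
    if n!="wrist": ims.append(cv2.resize(d["pixels"][110:210,230:370] if n=="scene" else d["pixels"][150:250,300:440],None,fx=3,fy=3,interpolation=cv2.INTER_CUBIC))
cv2.imwrite("pics/9.png",np.vstack(ims))
E
```

```text
[ 0.49990222 -0.03783729  0.11770582] [-0.19011687  0.0026575   0.11770582]
side 387 [[-0.2207, -0.0116, 0.1119], [-0.2024, 0.0158, 0.128], [-0.1609, 0.0317, 0.1373]]
scene 325 [[-0.2189, -0.0242, 0.1121], [-0.1788, 0.0033, 0.1287], [-0.1586, 0.0301, 0.1373]]
wrist 8636 [[-0.2212, -0.021, 0.1185], [-0.184, 0.0039, 0.1278], [-0.1609, 0.029, 0.1366]]
```

View pics/9.png

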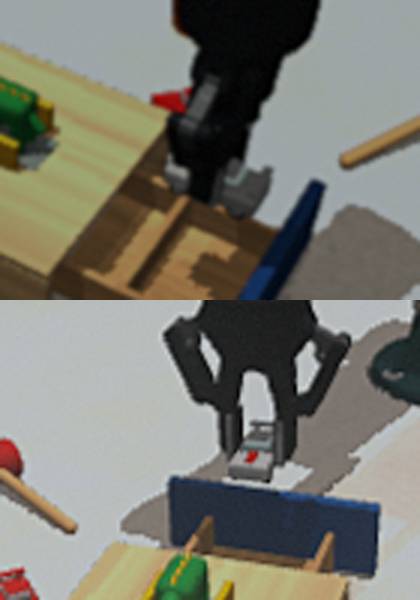

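The car is held level and lengthwise over the compartment (side crop (220,185)), with its middle about 1.5 mm off along x. Now I lower it.

Request:
{"method": "arm_command", "body": {
  "motion": [
    [-0.06,0,-0.3,0,0,0,-0.5],
    [0,0,-0.6,0,0,0,-0.5],
    [0,0,-0.6,0,0,0,-0.5],
    [0,0,-0.5,0,0,0,-0.5],
    [0,0,-0.4,0,0,0,-0.5],
    [0,0,-0.2,0,0,0,-0.5],
    [0,0,-0.1,0,0,0,-0.5],
    [0,0,0,0,0,0,-0.5],
    [0,0,0,0,0,0,-0.5]
  ]
}}

```text
clock: 21.78
eef_pos: [0.4989, -0.0382, 0.0375]
orientation: [3.135, 0.195, 0.001]
wrist_force: [-0.2, 0.6, -2.2]
opening: 0.334
gripper_force: 36.3
```

Request:
{"method": "arm_command", "body": {
  "motion": [
    [0,0,-0.25,0,0,0,-0.5],
    [0,0,-0.2,0,0,0,-0.5],
    [0,0,-0.06,0,0,0,-0.5],
    [0,0,0,0,0,0,-0.5],
    [0,0,0,0,0,0,-0.5]
  ]
}}

```text
clock: 22.2
eef_pos: [0.4983, -0.0384, 0.0215]
orientation: [-3.136, -0.194, 0.001]
wrist_force: [-0.6, -0.6, -1.6]
opening: 0.337
gripper_force: 36.4
```

Request:
{"method": "arm_command", "body": {
  "motion": [
    [0,0,-0.06,0,0,0,-0.5],
    [0,0,-0.02,0,0,0,-0.5],
    [0,0,0,0,0,0,-0.5],
    [0,0,0,0,0,0,-0.5]
  ]
}}

```text
clock: 22.53
eef_pos: [0.499, -0.0385, 0.0204]
orientation: [3.135, 0.194, 0.002]
wrist_force: [-1.8, 0.5, 5.0]
opening: 0.343
gripper_force: 37.1
```

Contact. I release with a narrow opening and rise; then clear and back off in front of the drawer.

Request:
{"method": "arm_command", "body": {
  "motion": [
    [0,0,0,0,0,0,-0.2],
    [0,0,0,0,0,0,0],
    [0,0,0,0,0,0,0.1],
    [0,0,0,0,0,0,0.1],
    [0,0,0.2,0,0,0,0.1],
    [0,0,0.5,0,0,0,0.1],
    [0,0,0.8,0,0,0,0.1],
    [0,0,0.9,0,0,0,0.1],
    [0,0,0.8,0,0,0,0.1],
    [0,0,0.5,0,0,0,0.1],
    [0,0,0.2,0,0,0,0.1],
    [0,0,0,0,0,0,0.1]
  ]
}}

```text
clock: 23.53
eef_pos: [0.4996, -0.0386, 0.1385]
orientation: [3.134, 0.194, 0.007]
wrist_force: [0.2, 0.5, -0.4]
opening: 0.55
gripper_force: 0.0
```

```bash
python3 - <<'E'
from h import *
s=read_state();e=s["eef_pos"];print(e,rf(e))
for n in("side","wrist"):
    d=grab(n);p=d["pixels"].astype(int);w=world(d);r=rf(w)
    B,G,R=p[...,0],p[...,1],p[...,2]
    c=(r[...,0]>-.226)&(r[...,0]<-.155)&(abs(r[...,1])<.04)&(r[...,2]>.018)&(r[...,2]<.05)&(B>R-12)&~(B>R+25)
    print(n,c.sum(),np.round([np.nanpercentile(r[c],q,axis=0) for q in(1,50,99)],4).tolist(),cv2.minAreaRect((r[c][:,:2]*1000).astype(np.float32)))
    bl=(abs(r[...,1])<.1)&(r[...,0]<-.12)&(r[...,0]>-.28)&(B>R+25)&(B>G+20)&(r[...,2]>.05)
    if bl.sum()>5: print("  blue",np.nanpercentile(r[bl],[1,99],axis=0).round(4).tolist())
    if n=="wrist":cv2.imwrite("pics/10.png",d["pixels"])
E
```

```text
[ 0.49963804 -0.03859306  0.13849074] [-0.19046855  0.00193827  0.13849074]
side 373 [[-0.2202, -0.0098, 0.0189], [-0.1956, 0.012, 0.0311], [-0.1615, 0.0192, 0.04]] ((-187.6936492919922, 3.517454147338867), (34.26043701171875, 66.63191986083984), 85.95555877685547)
  blue [[-0.2397, -0.0791, 0.0624], [-0.2289, 0.0888, 0.0691]]
wrist 2240 [[-0.2231, -0.0113, 0.0247], [-0.1937, 0.0024, 0.0305], [-0.1625, 0.017, 0.0389]] ((-193.14111328125, 2.9377002716064453), (61.84829330444336, 28.760238647460938), 0.714789867401123)
  blue [[-0.2409, -0.0834, 0.0514], [-0.2302, 0.0869, 0.0673]]
```

View pics/10.png

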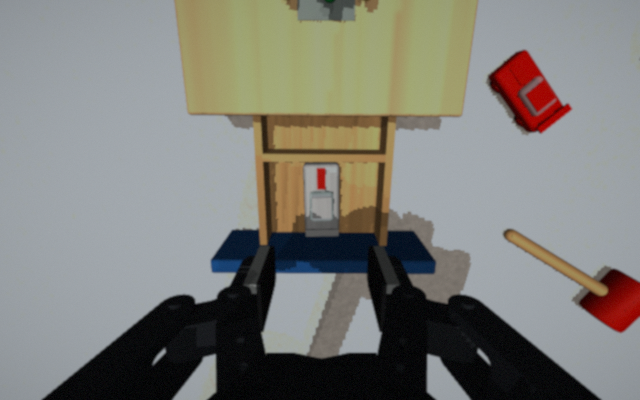

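The car sits flat and lengthwise in the compartment, at (322,200) in the wrist view, about 1 mm off its middle. Next I go in front of the drawer and push.

Request:
{"method": "arm_command", "body": {
  "motion": [
    [-0.4,-0.06,0,0,0,0,-1],
    [-0.8,-0.1,0,0,0,0,-1],
    [-0.9,-0.12,0,0,0,0,-1],
    [-0.7,-0.1,0,0,0,0,-1],
    [-0.3,-0.05,0,0,0,0,-1],
    [0,0,-0.5,0,0,0,-1],
    [0,0,-0.8,0,0,0,-1],
    [0,0,-0.9,0,0,0,-1],
    [0,0,-0.7,0,0,0,-1],
    [0,0,-0.3,0,0,0,-1],
    [0,0,0,0,0,0,-1]
  ]
}}

```text
clock: 24.55
eef_pos: [0.4029, -0.0505, 0.037]
orientation: [-3.133, -0.194, 0.011]
wrist_force: [-0.2, -0.2, 1.1]
opening: 0.001
gripper_force: 0.0
```

Request:
{"method": "arm_command", "body": {
  "motion": [
    [0.5,0.05,0,0,0,0,-1],
    [0.4,0.05,0,0,0,0,-1],
    [0.15,0.02,0,0,0,0,-1],
    [0.15,0.02,0,0,0,0,-1],
    [0.2,0.025,0,0,0,0,-1],
    [0.25,0.03,0,0,0,0,-1],
    [0.3,0.035,0,0,0,0,-1],
    [0.3,0.035,0,0,0,0,-1],
    [0.3,0.035,0,0,0,0,-1],
    [0.3,0.035,0,0,0,0,-1],
    [0.3,0.035,0,0,0,0,-1],
    [0.3,0.035,0,0,0,0,-1]
  ]
}}

```text
clock: 25.55
eef_pos: [0.507, -0.0398, 0.0409]
orientation: [3.134, 0.194, -0.009]
wrist_force: [-9.9, -1.7, 6.5]
opening: -0.001
gripper_force: 4.5
```

Request:
{"method": "arm_command", "body": {
  "motion": [
    [0.3,0.035,0,0,0,0,-1],
    [0.25,0.03,0,0,0,0,-1],
    [0.2,0.025,0,0,0,0,-1],
    [0.15,0.02,0,0,0,0,-1],
    [0.15,0.02,0,0,0,0,-1],
    [0.1,0.01,0,0,0,0,-1],
    [0,0,0,0,0,0,-1]
  ]
}}

```text
clock: 26.13
eef_pos: [0.542, -0.0357, 0.0409]
orientation: [3.134, 0.194, -0.007]
wrist_force: [-6.7, -2.1, 5.1]
opening: 0.002
gripper_force: 3.3
```

Request:
{"method": "arm_command", "body": {
  "motion": [
    [0.08,0.01,0,0,0,0,-1],
    [0.08,0.01,0,0,0,0,-1],
    [0.06,0.01,0,0,0,0,-1],
    [0,0,0,0,0,0,-1]
  ]
}}

```text
clock: 26.47
eef_pos: [0.545, -0.0353, 0.0409]
orientation: [3.134, 0.194, -0.02]
wrist_force: [-16.9, -4.5, 11.7]
opening: 0.002
gripper_force: 8.5
```

Request:
{"method": "arm_command", "body": {
  "motion": [
    [0.05,0,0,0,0,0,-1],
    [0,0,0,0,0,0,-1],
    [-0.15,-0.02,0,0,0,0,-1],
    [-0.2,-0.02,0,0,0,0,-1],
    [-0.4,-0.05,0,0,0,0,-1],
    [-0.8,-0.1,0,0,0,0,-1],
    [-0.8,-0.1,0,0,0,0,-1],
    [-0.4,-0.05,0.5,0,0,0,-1],
    [-0.4,0,0.8,0,0,0,-1],
    [-0.2,0,0.8,0,0,0,-1],
    [0,0,0,0,0,0,-1],
    [0,0,0,0,0,0,-1]
  ]
}}

```text
clock: 27.47
eef_pos: [0.4526, -0.0444, 0.1056]
orientation: [3.134, 0.194, 0.01]
wrist_force: [0.4, 0.3, -0.7]
opening: 0.0
gripper_force: 0.0
```

```bash
python3 - <<'E'
from h import *
print(read_state()["eef_pos"])
for n in("side","scene","side"):
    d=grab(n);p=d["pixels"].astype(int);w=world(d);r=rf(w)
    B,G,R=p[...,0],p[...,1],p[...,2]
    bl=(abs(r[...,1])<.1)&(r[...,0]<-.11)&(r[...,0]>-.28)&(B>R+25)&(B>G+20)&(r[...,2]>.05)
    print(n,"blue",np.nanpercentile(r[bl],[1,99],axis=0).round(4).tolist())
    g=(abs(r[...,1])<.05)&(abs(r[...,0]+.03)<.06)&(G>B+12)&(G>R+15)&(r[...,2]>.09)&(r[...,2]<.17)
    print(" dino",np.nanpercentile(r[g],[1,99],axis=0).round(4).tolist())
E
```

```text
[ 0.45260997 -0.04441326  0.10560446]
side blue [[-0.1408, -0.0828, 0.0626], [-0.1293, 0.0888, 0.0692]]
 dino [[-0.0597, -0.0104, 0.0906], [-0.0033, 0.0142, 0.1182]]
scene blue [[-0.1404, -0.0832, 0.0642], [-0.1288, 0.0855, 0.0688]]
 dino [[-0.0464, -0.011, 0.0907], [-0.0005, 0.0115, 0.1186]]
side blue [[-0.1411, -0.0827, 0.0622], [-0.1293, 0.0885, 0.0687]]
 dino [[-0.0592, -0.0099, 0.0913], [-0.004, 0.0141, 0.1192]]
```

```bash
python3 -c "
from station import bot;print(bot.sign_off())"
```

```text
the job is handed in; nothing more can be done
None
```

I handed the job in at about 27.5 s of the 72 s allowed. My last camera check showed the drawer front at its latched position and the dinosaur upright in the bay; the car was flat and lengthwise in the compartment before I pushed the drawer shut. The hand-in gave no verdict.

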